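# Transfer the interlocked centre block to the mixer head

### The arm

A 6-joint arm with a two-finger parallel gripper is mounted at the origin on a cart in front of the work surface, level with it; the furniture and walls round the work are solid. World frame = base frame: x ahead of the robot, y to its left, z up, the work surface at z = 0. Lengths are in m, angles in rad, forces in N, time in s.
With the tool pointing down it reaches from about 0.3 to 0.775 m from the base axis. Payload 14.6 kg.
Tool frame: the origin (TCP) lies at the very end of the fingers, on their centre line; the grasp point (between the pads) lies 19 mm behind it (ctrl.grasp_offset is the distance from the TCP to the grasp point, in m); z points along the fingers, y is the line along which they close (so a half turn about z gives the same grasp; the last joint's range is limited). The gripper opens to 94 mm and grips with 3 to 60 N. Pads are 16 mm wide; open, the fingers measure 119 mm over their backs; the gripper's body (75 mm by 177 mm) begins 78 mm behind the grasp point.
Start: joints at [-1.3, 0.3, 1.521, -0, 1.321, -0.067], TCP at [0.182, -0.519, 0.205] pointing down, gripper open.
Joint ranges: [-3.03, 3.03], [-0.79, 2.21], [0.23, 2.52], [-1.04, 4.18], [0, 3.07], [-2.55, 2.55]. Speed limits (rad/s): [2.22, 2.22, 2.57, 3.14, 3.14, 3.14].

### API

Orientations are given as [roll, pitch, yaw] about the fixed x, y, z axes, in that order (R = Rz(yaw) Ry(pitch) Rx(roll)).
In Python, from station import ctrl gives the robot as it stands.
- The arm moves only by the tool step_arm, never from a script. Its argument "plan" is a list that holds one entry, the list of rows, each a list of 6 numbers: the shift along the tool's x, y, z in units of 30 mm (1.0 is 30 mm), then the turn, a rotation vector about the tool's x, y, z in units of 6 degrees (1.0 is 6 degrees). In form: [[[dx, dy, dz, wx, wy, wz], ...]]. A call has 1 to 8 rows; each row is the pose to reach, as a shift and turn from the pose commanded when the call began, along the tool's axes at that moment; what a row does not reach only later rows make up. A row lasts 1/12 s, in which the tool goes at most 41.7 mm and 7.16 degrees, less where a joint would pass 70% of its speed; a pose out of reach is approached as far as the arm can. A call with a gripper value outside its range is refused whole. "grip" is the opening, from 0 (shut) to 1 (fully open), set as the call begins (left out, the last holds). The fingers move at their own pace and stop on an object; "squeeze" is the grip in N (left out, the last holds). Time passes only in rows, so rows that repeat a pose let the fingers close. It gives the time, the measured TCP pose, the force, the opening and the grip force at its end, in the units of the state.
- ctrl.get_obs(): the state, without advancing time (a new reading comes with each control period).
- ctrl.camera(name): name is "scene" or "top" or "wrist"; returns the picture (480x640x3 uint8, red, green, blue); there is no depth.
- ctrl.camera_model(name): a dict with "intrinsics" (3x3 intrinsics, pixels), "k1" (the pictures are not rectified: a ray, as slopes to the right and down, at radius r is drawn at 1 + k1 r^2 times it, then the intrinsics apply), "R" (3x3) and "t" (3): a world point X has camera coordinates R X + t; the wrist camera has in their place "tool_from_camera" (4x4, takes a point from camera to tool coordinates, whose origin is the TCP and whose axes are the flange's). Camera axes: x right, y down, z forward; pixel columns grow to the right and rows downward; lengths in m; the calibration is good to about 2 mm. A picture is of the moment at which its call begins: read the wrist's pose just before it. camera_model takes no time and is no camera call.
- ctrl.hand_in(): hands the job in; it is judged then, once.
Trained networks look in the newest picture that a camera, given by its name, has taken for a name from the list of things; names that differ only in an ending like _2 or _b are one class to them, and where a whole thing is asked for, a point or a joint stands for the part that bears it (a point fixed in the world has none). Each returns a list of dicts, best first, with "confidence" (0 to 1); they miss things now and then, are a little off and sometimes report something else, mostly with a low value. They report only what shows in the picture. A call takes as long as a camera call. They do not tell look-alikes from the thing itself.
- ctrl.masks_of(query, camera): "pixels" (480x640 bool, what is visible of it) and "at" ([column, row] in pixels, amid what is visible of it).
- ctrl.place_of(query, camera): "at" ([column, row] in pixels: a listed point, or the origin of a listed thing).
The state is a dict: "time_s": time; "qpos": joint angles; "joint_vel": joint speeds; "tau": joint torques, N m; "ee_pos": TCP position; "eef_rot": TCP orientation; "force": force on the tool from outside, world axes, zero at the start; "moment": the same for the moment, N m; "grip_width": finger opening in m; "grip_force": force on a finger pad.
Only numpy, scipy, OpenCV 4.12 (cv2) and the standard library are available. Lean on these libraries where they do the work, as an engineer would, in place of code of your own. Each camera call takes 0.05 s, during which the arm holds its last target. There are 200 camera calls.

### The job

Lift the centre block straight up out of the row of three interlocked metal blocks, leaving the two end blocks undisturbed in their tray. Stand it upright on the open worktop and let go, then take it again by its two T-shaped keys, because the guard walls of the mixer head leave no room for fingers at the block's flat ends. Lower it gently over the mixer's spindle and index pin together until it sits fully down on the round table, let go, and leave the vial, the ointment tube and the flat carton where they are.

Things in the scene. Friction and masses are not known exactly. Their poses are not given: they have to be found in the camera images.
- centre_block: Block to move: bare aluminium, middle of the row, 70 mm high, top flush with the end blocks, 0.26 to 0.44 kg. Origin: centre of its underside, z up. Core 64 mm along x, 34 mm along y; flat ends at x = +-32 mm, free in the row. A T-shaped key on each y side. Two vertical bores go right through: 17 mm wide on the axis and the index bore.
- key_left (a point): Centre of the top edge of the outer face of the block's +y key, 31 mm from the axis; the -y key mirrors it. Each key runs the full height: stem 17 mm wide in x, y 17 to 24 mm; head 28 mm wide in x, y 24 to 31 mm; 62 mm over the outer flats of both keys.
- index_bore (a point): Lower mouth of the block's index bore, 11 mm wide, parallel to the axis at the block's x = +20.5 mm, y = 0.
- end_block_left: Loose aluminium end block at the +y side of the centre block, 64 mm (x) by 45 mm (y) by 70 mm high, 0.55 kg. A T-slot in its inner side holds the key with about 2 mm of play: the centre block can only leave upwards. Origin in its underside, 41.5 mm from the row's middle; its sides lie 19 and 64 mm from the row's middle.
- end_block_right: The same, mirrored, at the -y side of the centre block.
- tray: Fixed grey tray, 84 mm (x) by 142 mm (y), floor 5 mm thick, rims 8 to 12 mm high; the row of three blocks stands on it along its y, all axes parallel to the tray's, the centre block at its middle. Origin: centre of its underside.
- mixer: Fixed mixer head: white housing 120 x 120 mm, on it a dark round table, its top 26 mm above the worktop. Origin: centre of its underside. On the axis a spindle, 14 mm diameter, rises 42 mm above the table (top 10 mm tapered). Its y sides are open, its x sides have guard walls. A seated block has its axes parallel to the mixer's, its index bore on the pin.
- mixer_seat (a point): Centre of the top of the mixer's round table, where the centre of the block's underside must come to rest.
- mixer_pin (a point): Tip of the mixer's index pin: 8 mm diameter, 26 mm high above the table (top 6 mm tapered), at the mixer's x = +20.5 mm, y = 0.
- guard_wall (a point): Middle of the top edge of the +x guard wall; the -x wall mirrors it. Steel, 5 mm thick, 44 mm wide in y, inner faces at x = +-38 mm, 82 mm high above the table (12 mm higher than a seated block).
- vial: Loose glass vial, 43 mm diameter, 92 mm high, standing at the back of the work; a bystander. Origin at the centre of its underside.
- ointment_tube: Loose white ointment tube, 33 x 101 x 27 mm, lying at the back left of the work; a bystander. Origin at the centre of its underside.
- flat_carton: Loose flat carton, 54 x 89 x 22 mm, lying at the back of the work; a bystander. Origin at the centre of its underside.
Not all that is in view belongs to the job. Of the things that look like the tray, take the one that is farthest to the robot's right at the start.

How it is judged:
By the outcome, as a careful person would: the job done as asked, in the order asked, and still so for the second after the job is handed in, with the robot touching nothing.
It also fails if it takes over 69 s, if anything falls off the work surface, if the arm or the gripper's body presses on something with over 40 N, if the wrist force passes 120 N, or if a joint passes its speed limit or range.

## Working session

There is one attempt and no reset: what is moved stays moved. The work goes in short steps, Python scripts to look and compute and a tool call to move; the robot and the scene stay as the last step left them, time stands still between calls to the robot, and variables do not carry over. Pictures are saved under pics/ and viewed, at most 12 in all, crops included, and the job is handed in when it is done.

Besides the shell and the picture viewer there is one more tool, called after "Request:" in YAML: its name, and indented under it one key for each argument. step_arm: Moves the arm, as the interface text tells. Its arguments: {"type":"object","properties":{"plan":{"type":"array","items":{"type":"array","items":{"type":"array","items":{"type":"number"}}}},"grip":{"type":"number"},"squeeze":{"type":"number"}},"required":["plan"]}

```bash
ls; mkdir -p pics; python3 - <<'E'
from station import ctrl
import cv2,numpy as np
np.set_printoptions(precision=4,suppress=True)
o=ctrl.get_obs(); print(o['ee_pos'],o['eef_rot'],o['time_s'],o['grip_width'],o['force'])
ims=[]
for c in ['scene','top','wrist']:
    im=ctrl.camera(c)[:,:,::-1]; cv2.imwrite(f'pics/{c}0.png',im)
    m=ctrl.camera_model(c); print(c,m)
    for q in ['centre_block','tray','mixer','mixer_seat','mixer_pin','guard_wall','key_left','end_block_left','end_block_right']:
        print(c,q,[(np.round(d['at'],1).tolist(),round(d['confidence'],2)) for d in ctrl.place_of(q,c)][:4])
E
```

```text
pics
[ 0.1822 -0.5187  0.2049] [-3.1404 -0.0001  0.3378] 0.0 0.09398494683123883 [-0.1417 -0.7108  0.3945]
scene {'intrinsics': array([[515.716 ,   0.    , 322.4949],
       [  0.    , 515.716 , 237.761 ],
       [  0.    ,   0.    ,   1.    ]]), 'k1': -0.009837947322475756, 'R': array([[-0.8253, -0.5643, -0.022 ],
       [-0.2963,  0.4659, -0.8337],
       [ 0.4807, -0.6815, -0.5517]]), 't': array([0.5806, 0.1616, 1.3898])}
scene centre_block [([334.3, 271.4], 0.55)]
scene tray [([333.0, 270.8], 0.71), ([248.7, 369.2], 0.6)]
scene mixer [([390.0, 212.5], 0.86)]
scene mixer_seat [([392.0, 205.2], 0.75)]
scene mixer_pin [([384.7, 195.6], 0.61), ([391.7, 212.6], 0.51)]
scene guard_wall [([378.9, 186.6], 0.67)]
scene key_left [([327.8, 257.5], 0.78)]
scene end_block_left [([329.0, 275.3], 0.58)]
scene end_block_right [([340.4, 265.1], 0.85)]
top {'intrinsics': array([[451.1834,   0.    , 316.5201],
       [  0.    , 451.1834, 245.0835],
       [  0.    ,   0.    ,   1.    ]]), 'k1': -0.10026571644843328, 'R': array([[-0.0261, -0.9992,  0.0287],
       [-0.996 ,  0.0236, -0.0861],
      
[... 393 characters left out ...]
_block_left [([299.7, 277.2], 0.69), ([284.5, 280.6], 0.63), ([313.5, 275.1], 0.44)]
top end_block_right [([312.1, 277.1], 0.72), ([281.7, 278.6], 0.28)]
wrist {'intrinsics': array([[409.3764,   0.    , 321.0273],
       [  0.    , 409.3764, 241.3311],
       [  0.    ,   0.    ,   1.    ]]), 'k1': -0.07597180431238973, 'tool_from_camera': array([[-0.0015, -0.9652, -0.2616,  0.0762],
       [ 1.    , -0.0014, -0.0008, -0.0001],
       [ 0.0004, -0.2616,  0.9652, -0.1791],
       [ 0.    ,  0.    ,  0.    ,  1.    ]])}
wrist centre_block []
wrist tray []
wrist mixer []
wrist mixer_seat []
wrist mixer_pin []
wrist guard_wall []
wrist key_left []
wrist end_block_left []
wrist end_block_right []
```

View pics/top0.png

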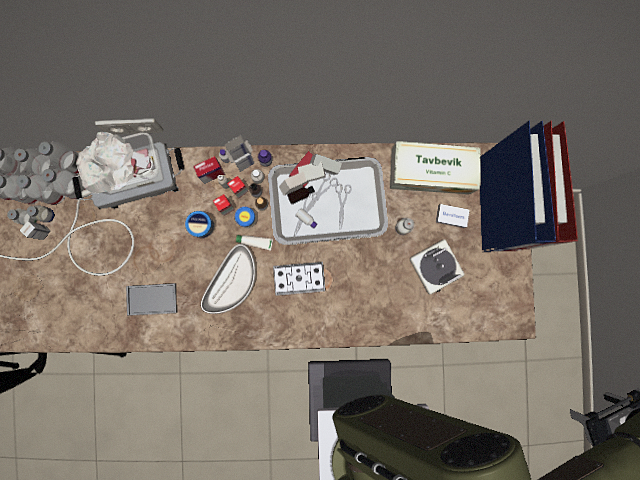

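View pics/scene0.png

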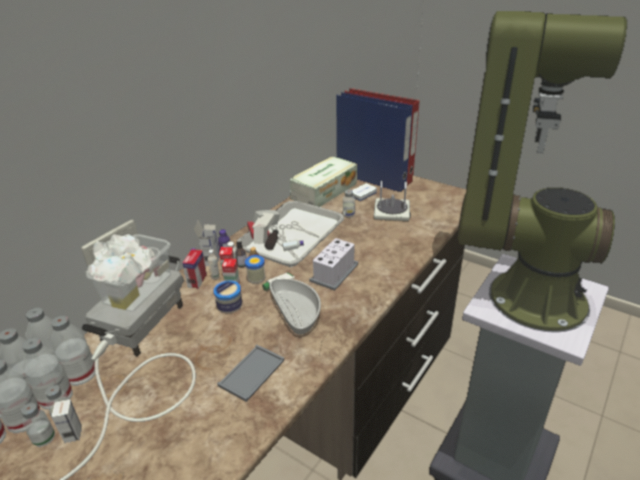

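The row of three blocks is at top pixel (299,278). The only tray look-alike is the empty grey tray at (152,299), farther left. The description asks for the rightmost one, so I choose (299,278). The mixer is at (437,266), turned clockwise. The vial is at (404,226), the carton at (453,215) and the tube at (254,242).

```bash
cat > h.py <<'E'
from station import ctrl
import cv2,numpy as np
from scipy.spatial.transform import Rotation as Rn
np.set_printoptions(precision=4,suppress=True)
def toolpose(o):
    T=np.eye(4);T[:3,:3]=Rn.from_euler('xyz',o['eef_rot']).as_matrix();T[:3,3]=o['ee_pos'];return T
def cam(c,o=None):
    m=ctrl.camera_model(c)
    if c=='wrist':
        E=np.linalg.inv(toolpose(o)@m['tool_from_camera']);R,t=E[:3,:3],E[:3,3]
    else: R,t=np.array(m['R']),np.array(m['t'])
    return m['intrinsics'],m['k1'],R,t
def onplane(px,z,c,o=None):
    K,k,R,t=cam(c,o); px=np.atleast_2d(np.array(px,float))
    p=cv2.undistortPoints(px[:,None],K,np.array([k,0,0,0.]))[:,0]
    d=np.c_[p,np.ones(len(p))]@R; C=-R.T@t
    return C+d*((z-C[2])/d[:,2])[:,None]
def proj(X,c,o=None):
    K,k,R,t=cam(c,o)
    return cv2.projectPoints(np.atleast_2d(np.array(X,float)),cv2.Rodrigues(R)[0],t,K,np.array([k,0,0,0.]))[0][:,0]
def go(target,yaw,o=None):
    """shift in tool axes/units to reach target xyz and down-pointing yaw"""
    o=o or ctrl.get_obs();T=toolpose(o)
    d=T[:3,:3].T@(np.array(target)-T[:3,3])/0.03
    Rt=Rn.from_euler('xyz',[np.pi,0,yaw]).as_matrix()
    w=np.degrees(Rn.from_matrix(T[:3,:3].T@Rt).as_rotvec())/6
    return np.round(np.r_[d,w],3).tolist()
E
python3 - <<'E'
from h import *
im=cv2.imread('pics/top0.png')
a=cv2.resize(im[245:315,250:350],None,fx=4,fy=4,interpolation=cv2.INTER_CUBIC)
b=cv2.resize(im[220:310,390:490],None,fx=4,fy=4,interpolation=cv2.INTER_CUBIC)
cv2.imwrite('pics/crop.png',np.vstack([a,b])[:600])
C=onplane([298,276.5],0.005,'top');print('blk origin',C, 'tray',onplane([300.1,279.0],0,'top'))
print('scene',onplane([334.3,271.4],.005,'scene'))
print('key',onplane([286.6,276.4],.075,'top'),onplane([327.8,257.5],.075,'scene'))
print('mix',onplane([435,266.3],0,'top'),onplane([434.9,266.9],.026,'top'),onplane([438.4,260.6],.052,'top'),onplane([439.4,250.4],.108,'top'))
print('mix s',onplane([390,212.5],0,'scene'),onplane([392,205.2],.026,'scene'),onplane([384.7,195.6],.052,'scene'),onplane([378.9,186.6],.108,'scene'))
print(onplane([[404,226],[453,215]],0.02,'top'))
E
```

```text
blk origin [[0.5299 0.2034 0.005 ]] tray [[0.5227 0.1976 0.    ]]
scene [[0.5223 0.204  0.005 ]]
key [[0.5298 0.2332 0.075 ]] [[0.5215 0.237  0.075 ]]
mix [[ 0.5488 -0.1945  0.    ]] [[ 0.5462 -0.1864  0.026 ]] [[ 0.5628 -0.1895  0.052 ]] [[ 0.5875 -0.1765  0.108 ]]
mix s [[ 0.548  -0.1855  0.    ]] [[ 0.5458 -0.1931  0.026 ]] [[ 0.5779 -0.1976  0.052 ]] [[ 0.5771 -0.1509  0.108 ]]
[[ 0.666  -0.1035  0.02  ]
 [ 0.6952 -0.2493  0.02  ]]
```

View pics/crop.png

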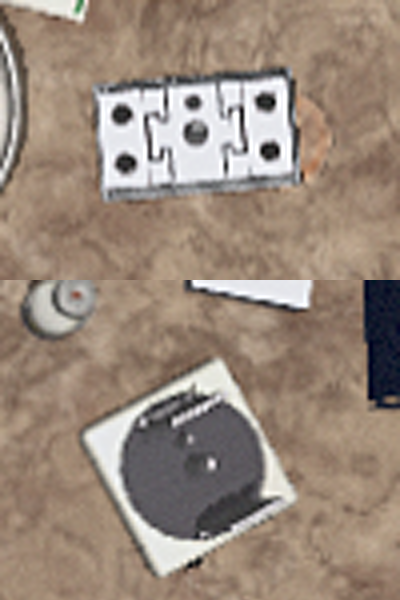

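Top crop: the index bore is a smaller hole on the far (+x) side, at crop (193,103). The spindle is at (200,465), with the pin toward upper left at (188,440). So the block yaw is about 0 and the mixer yaw about +0.48. I'll look at the mixer with the wrist camera first, on the way to the row.

```bash
python3 - <<'E'
from h import *
print(go([.53,-.19,.26],.48))
E
```

```text
[14.569, -6.503, -1.818, 0.0, -0.0, -1.358]
```

Request:
step_arm:
  plan:
    - [[7.5,-3.3,-1.8,0,0,-0.7],[7.5,-3.3,-1.8,0,0,-0.7],[14.57,-6.5,-1.82,0,0,-1.36],[14.57,-6.5,-1.82,0,0,-1.36],[14.57,-6.5,-1.82,0,0,-1.36],[14.57,-6.5,-1.82,0,0,-1.36],[14.57,-6.5,-1.82,0,0,-1.36],[14.57,-6.5,-1.82,0,0,-1.36]]
  grip: 1

```text
time_s: 2.17
ee_pos: [0.4236, -0.2904, 0.2468]
eef_rot: [3.141, -0.0, 0.48]
force: [-0.3, -0.6, -0.1]
grip_width: 0.0943
grip_force: 0.0
```

```bash
python3 - <<'E'
from h import *
print(go([.53,-.19,.26],.48),ctrl.get_obs()['qpos'])
E
```

```text
[4.692, -1.328, -0.44, 0.004, -0.002, 0.001] [-0.6723  0.1878  1.5634 -0.      1.3899  0.4184]
```

Request:
step_arm:
  plan:
    - [[4.7,-1.33,-0.44,0,0,0],[4.7,-1.33,-0.44,0,0,0],[4.7,-1.33,-0.44,0,0,0],[4.7,-1.33,-0.44,0,0,0],[4.7,-1.33,-0.44,0,0,0],[4.7,-1.33,-0.44,0,0,0],[4.7,-1.33,-0.44,0,0,0]]

```text
time_s: 2.75
ee_pos: [0.5286, -0.1919, 0.2593]
eef_rot: [-3.141, 0.0, 0.48]
force: [-0.1, -0.4, 0.1]
grip_width: 0.0939
grip_force: 0.0
```

```bash
python3 - <<'E'
from h import *
o=ctrl.get_obs();print(o['ee_pos'],o['eef_rot'],o['joint_vel'])
im=ctrl.camera('wrist')[:,:,::-1];cv2.imwrite('pics/mix.png',im)
import json;json.dump({k:list(o[k]) for k in('ee_pos','eef_rot')},open('mix.json','w'))
for q,z in [('mixer_seat',.026),('mixer_pin',.052),('guard_wall',.108)]:
    for d in ctrl.place_of(q,'wrist'): print(q,d['at'],d['confidence'],onplane(d['at'],z,'wrist',o))
E
```

```text
[ 0.5286 -0.1919  0.2593] [-3.1413  0.0004  0.4802] [-0.0192 -0.0079  0.0038  0.0007 -0.0012  0.0008]
mixer_seat [332.3, 191.6] 0.66 [[ 0.5483 -0.194   0.026 ]]
mixer_pin [333.8, 173.8] 0.97 [[ 0.5668 -0.1851  0.052 ]]
mixer_pin [329.2, 187.0] 0.22 [[ 0.5538 -0.187   0.052 ]]
mixer_pin [334.4, 192.5] 0.18 [[ 0.5514 -0.1939  0.052 ]]
```

View pics/mix.png

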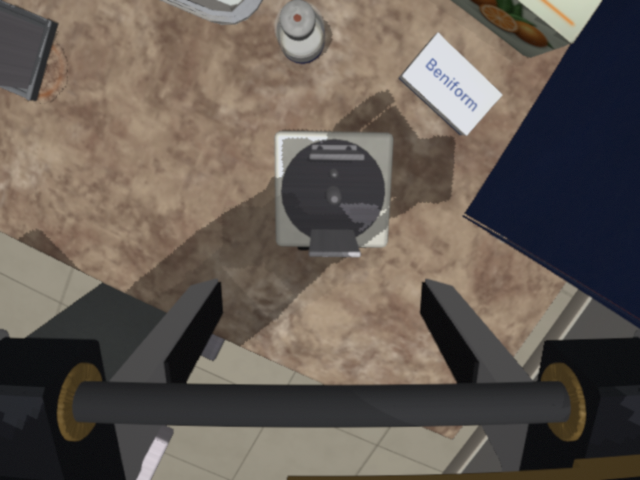

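The wrist view shows the mixer housing square to the image, with corners at about (277,131), (391,131), (388,247) and (276,247). The pin is at (334,174) and the spindle base at about (333,192), so the mixer yaw is about 0.48.

```bash
python3 - <<'E'
from h import *
import json
o=json.load(open('mix.json')); im=cv2.imread('pics/mix.png'); g=cv2.cvtColor(im,cv2.COLOR_BGR2GRAY)
# model overlay check at candidate pose
def M(x,y,yaw,P):
    c,s=np.cos(yaw),np.sin(yaw);P=np.atleast_2d(P);return np.c_[x+c*P[:,0]-s*P[:,1],y+s*P[:,0]+c*P[:,1],P[:,2]]
x,y,w=.5485,-.194,.47
out=cv2.resize(im[110:270,250:410],None,fx=3.7,fy=3.7,interpolation=cv2.INTER_CUBIC)
def dr(P,col):
    q=proj(M(x,y,w,P),'wrist',o);q=((q+.5-[250,110])*3.7).astype(int)
    cv2.polylines(out,[q[:,None]],False,col,1)
    return q
th=np.linspace(0,2*np.pi,60)
circ=lambda r,z,cx=0:np.c_[cx+r*np.cos(th),r*np.sin(th),0*th+z]
dr(circ(.007,.026),(0,0,255));dr(circ(.005,.068),(0,255,0));dr(circ(.004,.026,.0205),(0,0,255));dr(circ(.003,.052,.0205),(0,255,0))
for sx in(1,-1):
    for X in(.038,.043): dr([[sx*X,-.022,.108],[sx*X,.022,.108]],(255,0,255))
    dr([[sx*.038,-.022,.026],[sx*.038,.022,.026]],(255,255,0))
dr([[-.06,-.06,.0],[.06,-.06,.0],[.06,.06,.0],[-.06,.06,.0],[-.06,-.06,.0]],(0,255,255))
dr(circ(.052,.026),(0,165,255))
cv2.imwrite('pics/mixov.png',out)
E
```

```text
(no output)
```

View pics/mixov.png

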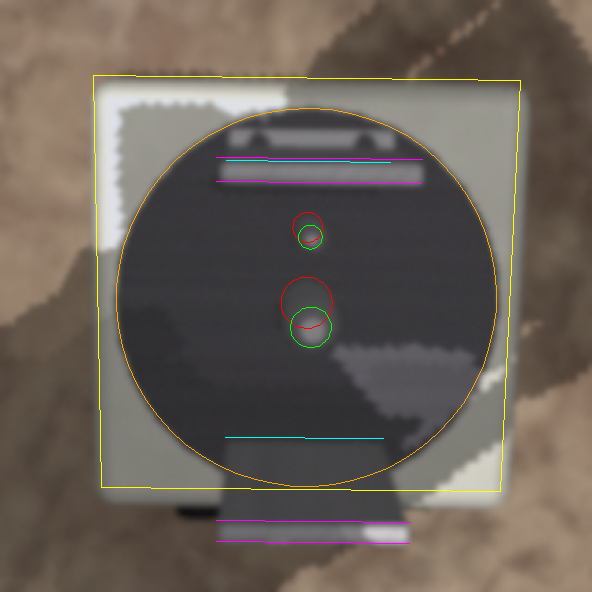

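The overlay fits to within about 0.5 mm. The refined mixer pose is about (0.5483, -0.1947) with yaw 0.48. Next I look at the row.

```bash
python3 - <<'E'
from h import *
print(go([.525,.203,.21],np.pi/2))
E
```

```text
[5.969, -11.75, 1.655, 0.001, 0.0, -10.427]
```

Request:
step_arm:
  plan:
    - [[5.97,-11.75,1.65,0,0,-10.4],[5.97,-11.75,1.65,0,0,-10.4],[5.97,-11.75,1.65,0,0,-10.4],[5.97,-11.75,1.65,0,0,-10.4],[5.97,-11.75,1.65,0,0,-10.4],[5.97,-11.75,1.65,0,0,-10.4],[5.97,-11.75,1.65,0,0,-10.4],[5.97,-11.75,1.65,0,0,-10.4]]

```text
time_s: 3.62
ee_pos: [0.5253, 0.1406, 0.2182]
eef_rot: [3.141, -0.0, 1.485]
force: [0.6, -1.0, -0.2]
grip_width: 0.094
grip_force: 0.0
```

```bash
python3 - <<'E'
from h import *
print(go([.525,.203,.21],np.pi/2))
E
```

```text
[2.073, -0.187, 0.274, 0.005, -0.001, -0.816]
```

Request:
step_arm:
  plan:
    - [[2.07,-0.19,0.27,0,0,-0.82],[2.07,-0.19,0.27,0,0,-0.82],[2.07,-0.19,0.27,0,0,-0.82],[2.07,-0.19,0.27,0,0,-0.82],[2.07,-0.19,0.27,0,0,-0.82]]

```text
time_s: 4.03
ee_pos: [0.5258, 0.2005, 0.2102]
eef_rot: [3.141, 0.0, 1.565]
force: [0.0, -0.0, -0.5]
grip_width: 0.0938
grip_force: 0.0
```

```bash
cat > ov.py <<'E'
from h import *
import sys,json
def row(x,y,w,o,im,name,lo,hi,f):
    lo=np.array(lo);out=cv2.resize(im[lo[1]:hi[1],lo[0]:hi[0]],None,fx=f,fy=f,interpolation=cv2.INTER_CUBIC)
    def dr(P,col):
        P=np.atleast_2d(P)*1.;c,s=np.cos(w),np.sin(w);P=np.c_[x+c*P[:,0]-s*P[:,1],y+s*P[:,0]+c*P[:,1],P[:,2]]
        q=((proj(P,'wrist',o)+.5-lo)*f).astype(int);cv2.polylines(out,[q[:,None]],False,col,1)
    return out,dr
E
python3 - <<'E'
from ov import *
o=ctrl.get_obs();print(o['ee_pos'],o['eef_rot'],o['time_s'])
im=np.ascontiguousarray(ctrl.camera('wrist')[:,:,::-1]);cv2.imwrite('pics/row.png',im)
json.dump({k:list(o[k]) for k in('ee_pos','eef_rot')},open('row.json','w'))
for q,z in [('centre_block',.005),('key_left',.075),('index_bore',.005),('tray',0)]:
    for d in ctrl.place_of(q,'wrist')[:2]: print(q,d['at'],d['confidence'],onplane(d['at'],z,'wrist',o))
E
```

```text
[0.5258 0.2005 0.2102] [3.1414 0.0001 1.565 ] 4.0333
centre_block [318.4, 211.6] 0.97 [[0.5233 0.2021 0.005 ]]
centre_block [321.1, 253.6] 0.58 [[0.5255 0.1602 0.005 ]]
key_left [320.1, 187.5] 0.7 [[0.5253 0.2345 0.075 ]]
key_left [325.1, 251.4] 0.33 [[0.5289 0.1832 0.075 ]]
index_bore [340.0, 208.7] 0.85 [[0.5439 0.2048 0.005 ]]
```

View pics/row.png

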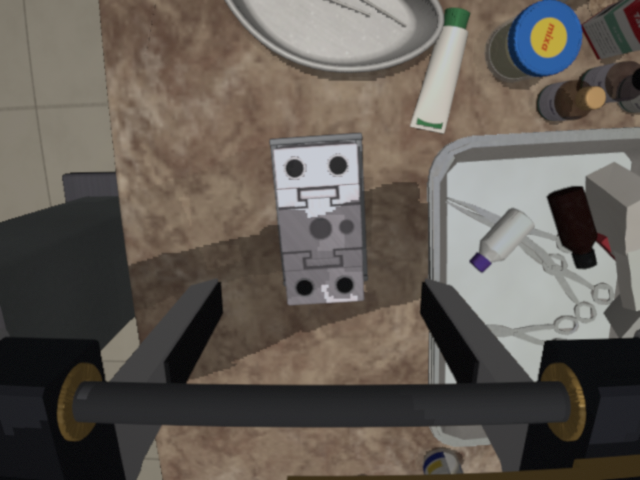

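The wrist view shows the row with the axis bore at (320,229) and the index bore at (347,227). The end-block holes are at (294,168), (338,166), (304,288) and (344,285).

```bash
python3 - <<'E'
from ov import *
o=json.load(open('row.json'));im=cv2.imread('pics/row.png')
P=onplane([[320,229],[347,227],[294,168],[338,166],[304,288],[344.5,285]],.075,'wrist',o)[:,:2]
print(P);print('idx',np.arctan2(*(P[1]-P[0])[::-1]),np.linalg.norm(P[1]-P[0]))
a=(P[2]+P[3])/2-(P[4]+P[5])/2;print('row yaw',np.arctan2(-a[0],a[1]),'mid',P[2:].mean(0))
x,y,w=P[2:].mean(0)[0],P[2:].mean(0)[1],np.arctan2(-a[0],a[1]);x,y=(np.array([x,y])+P[0])/2
out,dr=row(x,y,w,o,im,'',[230,120],[410,320],3)
z=.075
dr([[-.032,-.064,z],[.032,-.064,z],[.032,.064,z],[-.032,.064,z],[-.032,-.064,z]],(0,255,255))
for s in(1,-1):
    dr([[.032,s*.017,z],[.0085,s*.017,z],[.0085,s*.024,z],[.014,s*.024,z],[.014,s*.031,z],[-.014,s*.031,z],[-.014,s*.024,z],[-.0085,s*.024,z],[-.0085,s*.017,z],[-.032,s*.017,z]],(0,0,255))
th=np.linspace(0,6.3,40)
for cx,r in((0,.0085),(.0205,.0055)): dr(np.c_[cx+r*np.cos(th),r*np.sin(th),0*th+z],(0,255,0))
cv2.imwrite('pics/rowov.png',out);print(x,y,w)
E
```

```text
[[0.525  0.2017]
 [0.5463 0.2032]
 [0.5056 0.2496]
 [0.539  0.2508]
 [0.5114 0.152 ]
 [0.5447 0.1544]]
idx 0.06882667776408283 0.021347376531645215
row yaw 0.05922689883095659 mid [0.5252 0.2017]
0.5250754810507424 0.20170365576544294 0.05922689883095659
```

View pics/rowov.png

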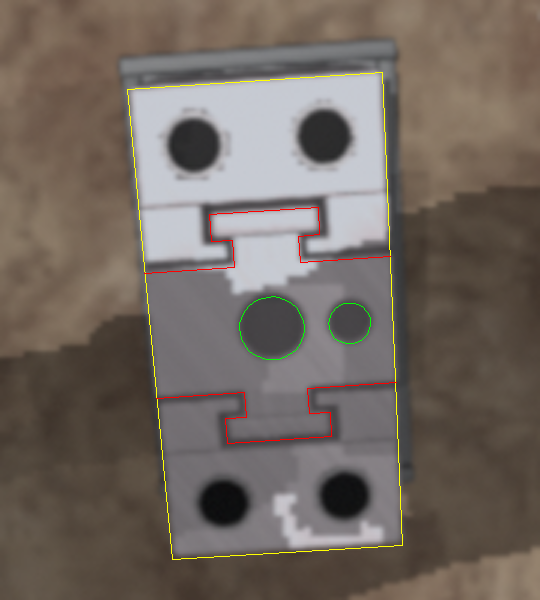

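```bash
python3 - <<'E'
from h import *
print(go([.5251,.2017,.035],np.pi/2+.059))
E
```

```text
[0.034, -0.028, 5.844, 0.004, -0.001, -0.622]
```

Request:
step_arm:
  plan:
    - [[0.034,-0.028,0,0,0,-0.62],[0.034,-0.028,1.2,0,0,-0.62],[0.034,-0.028,2.5,0,0,-0.62],[0.034,-0.028,3.2,0,0,-0.62],[0.034,-0.028,3.2,0,0,-0.62],[0.034,-0.028,3.2,0,0,-0.62]]

```text
time_s: 4.78
ee_pos: [0.5248, 0.2022, 0.1142]
eef_rot: [-3.141, 0.0, 1.63]
force: [1.0, 0.2, 1.2]
grip_width: 0.094
grip_force: 0.0
```

```bash
python3 - <<'E'
from h import *
o=ctrl.get_obs();print(go([.5251,.2017,.035],np.pi/2+.059),o['ee_pos'],o['grip_width'])
E
```

```text
[-0.016, 0.011, 2.64, -0.01, 0.002, 0.005] [0.5248 0.2022 0.1142] 0.09404512336252692
```

Request:
step_arm:
  plan:
    - [[0,0,0.8,0,0,0],[0,0,1.6,0,0,0],[0,0,2.3,0,0,0],[0,0,2.64,0,0,0],[0,0,2.64,0,0,0],[0,0,2.64,0,0,0]]

```text
time_s: 5.28
ee_pos: [0.5257, 0.2028, 0.0365]
eef_rot: [3.14, -0.0, 1.631]
force: [1.2, -0.1, -0.6]
grip_width: 0.0941
grip_force: 0.0
```

Request:
step_arm:
  plan:
    - [[0,0,0,0,0,0],[0,0,0,0,0,0],[0,0,0,0,0,0],[0,0,0,0,0,0],[0,0,0,0,0,0],[0,0,0,0,0,0]]
  grip: 0.6
  squeeze: 12

```text
time_s: 5.78
ee_pos: [0.525, 0.2026, 0.0352]
eef_rot: [3.141, -0.0, 1.631]
force: [-0.6, -0.8, 4.6]
grip_width: 0.0637
grip_force: 12.0
```

Request:
step_arm:
  plan:
    - [[0,0,0,0,0,0],[0,0,0,0,0,0],[0,0,-0.1,0,0,0],[0,0,-0.3,0,0,0],[0,0,-0.5,0,0,0],[0,0,-0.7,0,0,0],[0,0,-0.9,0,0,0],[0,0,-1.0,0,0,0]]
  grip: 0
  squeeze: 40

```text
time_s: 6.45
ee_pos: [0.5251, 0.2027, 0.066]
eef_rot: [3.14, -0.0, 1.631]
force: [0.0, -0.2, -2.8]
grip_width: 0.0638
grip_force: 40.0
```

Request:
step_arm:
  plan:
    - [[0,0,-0.4,0,0,0],[0,0,-0.8,0,0,0],[0,0,-1.2,0,0,0],[0,0,-1.6,0,0,0],[0,0,-2.0,0,0,0],[0,0,-2.4,0,0,0],[0,0,-2.8,0,0,0],[0,0,-2.8,0,0,0]]

```text
time_s: 7.12
ee_pos: [0.5257, 0.2029, 0.1518]
eef_rot: [3.138, -0.001, 1.631]
force: [0.7, 0.5, -2.3]
grip_width: 0.0637
grip_force: 40.0
```

```bash
python3 - <<'E'
from h import *
o=ctrl.get_obs();print(o['ee_pos'],o['force'],o['grip_width'])
im=ctrl.camera('wrist')[:,:,::-1];cv2.imwrite('pics/lift.png',im)
print(go([.50,.02,.155],np.pi/2+.48))
T=cv2.imread('pics/top0.png');im=ctrl.camera('scene')[:,:,::-1]
cv2.imwrite('pics/liftc.png',np.hstack([cv2.resize(im[180:330,250:420],(400,353)),cv2.resize(cv2.imread('pics/lift.png'),(400,353))]))
E
```

```text
[0.5257 0.2029 0.1518] [ 0.6928  0.4817 -2.2867] 0.0637445265353977
[-6.029, -1.207, -0.166, 0.021, -0.001, -4.008]
```

View pics/liftc.png

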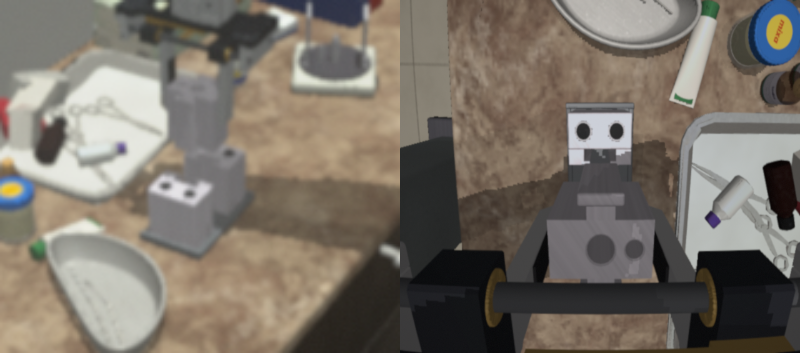

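The block is out. The end blocks still stand in the tray and the held block is level. Next I carry it to the open worktop at about (0.50, 0.02).

Request:
step_arm:
  plan:
    - [[-0.6,-0.12,0,0,0,-0.3],[-1.4,-0.28,0,0,0,-0.9],[-2.3,-0.46,0,0,0,-1.5],[-3.2,-0.65,0,0,0,-2.1],[-4.1,-0.83,0,0,0,-2.7],[-5.0,-1.0,0,0,0,-3.3],[-5.7,-1.15,0,0,0,-3.8],[-6.03,-1.2,0,0,0,-4.0]]

```text
time_s: 7.88
ee_pos: [0.4989, 0.0177, 0.148]
eef_rot: [-3.14, -0.0, 2.052]
force: [0.1, 0.4, -2.6]
grip_width: 0.0638
grip_force: 40.0
```

Request:
step_arm:
  plan:
    - [[0,0,0.4,0,0,0],[0,0,1.0,0,0,0],[0,0,1.7,0,0,0],[0,0,2.4,0,0,0],[0,0,3.0,0,0,0],[0,0,3.4,0,0,0],[0,0,3.5,0,0,0],[0,0,3.5,0,0,0]]

```text
time_s: 8.55
ee_pos: [0.499, 0.0198, 0.0427]
eef_rot: [-3.139, -0.001, 2.05]
force: [-0.1, -0.3, -1.9]
grip_width: 0.0637
grip_force: 40.0
```

```bash
python3 - <<'E'
from h import *
o=ctrl.get_obs();print(o['ee_pos'],o['eef_rot'],o['force'],o['grip_width'],o['joint_vel'])
E
```

```text
[0.499  0.0198 0.0427] [-3.1394 -0.0012  2.0499] [-0.1411 -0.3376 -1.8579] 0.06369936349719242 [ 0.0011 -0.0306 -0.023   0.0015  0.0196 -0.0007]
```

Request:
step_arm:
  plan:
    - [[0,0,0.1,0,0,0],[0,0,0.2,0,0,0],[0,0,0.28,0,0,0],[0,0,0.34,0,0,0],[0,0,0.36,0,0,0],[0,0,0.36,0,0,0]]

```text
time_s: 9.05
ee_pos: [0.4997, 0.0198, 0.033]
eef_rot: [3.142, -0.0, 2.05]
force: [-0.7, -0.1, -2.1]
grip_width: 0.0638
grip_force: 40.0
```

Request:
step_arm:
  plan:
    - [[0,0,0.03,0,0,0],[0,0,0.06,0,0,0],[0,0,0.09,0,0,0],[0,0,0.1,0,0,0],[0,0,0.1,0,0,0]]

```text
time_s: 9.47
ee_pos: [0.4998, 0.0198, 0.0302]
eef_rot: [3.141, 0.0, 2.05]
force: [-1.2, 0.4, 2.7]
grip_width: 0.0639
grip_force: 40.0
```

Contact: the force went from -2.5 to +2.7 N. I release slowly.

Request:
step_arm:
  plan:
    - [[0,0,0,0,0,0],[0,0,0,0,0,0],[0,0,0,0,0,0],[0,0,0,0,0,0],[0,0,0,0,0,0]]
  grip: 1

```text
time_s: 9.88
ee_pos: [0.4998, 0.0199, 0.0301]
eef_rot: [3.141, 0.0, 2.05]
force: [-0.6, 0.5, 0.2]
grip_width: 0.092
grip_force: 0.0
```

```bash
python3 - <<'E'
from h import *
o=ctrl.get_obs();print(o['ee_pos'],o['force'],o['grip_width'],go([.4998,.0198,.20],.48))
E
```

```text
[0.4998 0.0199 0.0301] [-0.5893  0.4866  0.1616] 0.09203247264396672 [-0.002, 0.0, -5.665, 0.001, -0.001, 14.992]
```

Request:
step_arm:
  plan:
    - [[0,0,-0.4,0,0,0],[0,0,-1.2,0,0,0],[0,0,-2.4,0,0,0],[0,0,-3.6,0,0,0],[0,0,-4.8,0,0,1],[0,0,-5.6,0,0,2.1],[0,0,-5.66,0,0,3.2],[0,0,-5.66,0,0,4.3]]

```text
time_s: 10.55
ee_pos: [0.5004, 0.0198, 0.2018]
eef_rot: [3.138, 0.0, 1.594]
force: [0.6, 0.1, -0.4]
grip_width: 0.0938
grip_force: 0.0
```

Request:
step_arm:
  plan:
    - [[0,0,0,0,0,1.1],[0,0,0,0,0,2.2],[0,0,0,0,0,3.3],[0,0,0,0,0,4.4],[0,0,0,0,0,5.5],[0,0,0,0,0,6.6],[0,0,0,0,0,7.7],[0,0,0,0,0,8.8]]

```text
time_s: 11.22
ee_pos: [0.4997, 0.0198, 0.1998]
eef_rot: [-3.142, 0.0, 0.672]
force: [-0.1, 0.1, 0.1]
grip_width: 0.0943
grip_force: 0.0
```

Request:
step_arm:
  plan:
    - [[0,0,0,0,0,1.0],[0,0,0,0,0,1.9],[0,0,0,0,0,1.9],[0,0,0,0,0,1.9]]

```text
time_s: 11.55
ee_pos: [0.4997, 0.0198, 0.1998]
eef_rot: [-3.142, 0.0, 0.482]
force: [-0.2, 1.2, -0.8]
grip_width: 0.0939
grip_force: 0.0
```

```bash
python3 - <<'E'
from ov import *
o=ctrl.get_obs();print(o['ee_pos'],o['eef_rot'],o['time_s'])
im=np.ascontiguousarray(ctrl.camera('wrist')[:,:,::-1]);cv2.imwrite('pics/blk.png',im)
json.dump({k:list(o[k]) for k in('ee_pos','eef_rot')},open('blk.json','w'))
for q,z in [('centre_block',0),('key_left',.07),('index_bore',0)]:
    for d in ctrl.place_of(q,'wrist')[:2]: print(q,d['at'],d['confidence'],onplane(d['at'],z,'wrist',o))
x,y,w=.4998,.0198,.479
f=3;lo=proj([x,y,.05],'wrist',o)[0].astype(int)-[110,95]
out,dr=row(x,y,w,o,im,'',lo,lo+[220,190],f);z=.07
K=[[.032,.017],[.0085,.017],[.0085,.024],[.014,.024],[.014,.031],[-.014,.031],[-.014,.024],[-.0085,.024],[-.0085,.017],[-.032,.017]]
K=K+[[-a,-b] for a,b in K]+K[:1]
dr([k+[z] for k in K],(0,0,255))
th=np.linspace(0,6.3,40)
for cx,r in((0,.0085),(.0205,.0055)): dr(np.c_[cx+r*np.cos(th),r*np.sin(th),0*th+z],(0,255,0))
cv2.imwrite('pics/blkov.png',out)
E
```

```text
[0.4997 0.0198 0.1998] [-3.1415  0.0001  0.4821] 11.55
centre_block [321.1, 211.5] 0.68 [[0.5018 0.0213 0.    ]]
key_left [283.3, 229.6] 0.72 [[0.4877 0.047  0.07  ]]
index_bore [321.4, 191.4] 0.7 [[0.5188 0.0299 0.    ]]
index_bore [194.3, 115.2] 0.42 [[ 0.5274  0.163  -0.    ]]
```

View pics/blkov.png

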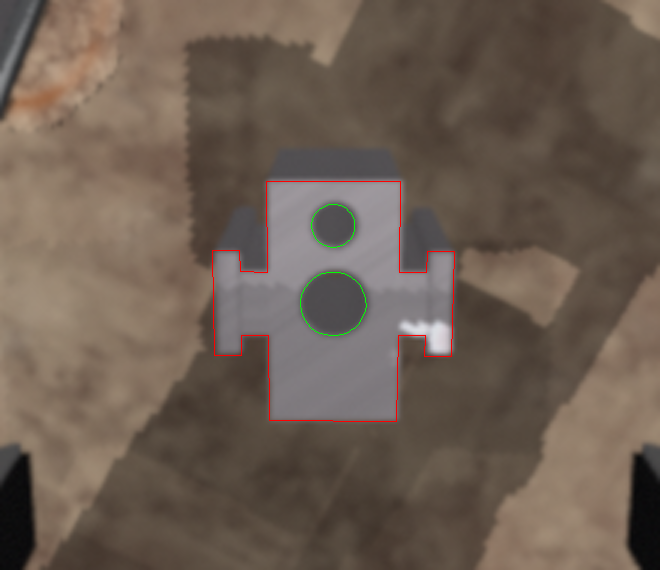

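The block stands upright. The model at (0.4998, 0.0198, yaw 0.479) overlays the keys and bores almost exactly, so I descend to grip the keys.

Request:
step_arm:
  plan:
    - [[0,0,0.5,0,0,0],[0,0,1.4,0,0,0],[0,0,2.4,0,0,0],[0,0,3.4,0,0,0],[0,0,4.4,0,0,0],[0,0,5.2,0,0,0],[0,0,5.6,0,0,0],[0,0,5.6,0,0,0]]

```text
time_s: 12.42
ee_pos: [0.4982, 0.0199, 0.0293]
eef_rot: [-3.139, 0.004, 0.48]
force: [0.7, 0.2, -0.5]
grip_width: 0.0943
grip_force: 0.0
```

Request:
step_arm:
  plan:
    - [[0,0,0,0,0,0],[0,0,0,0,0,0],[0,0,0,0,0,0],[0,0,0,0,0,0],[0,0,0,0,0,0],[0,0,0,0,0,0]]
  grip: 0.6
  squeeze: 10

```text
time_s: 12.92
ee_pos: [0.5001, 0.0198, 0.0325]
eef_rot: [3.141, -0.001, 0.479]
force: [-0.0, -0.9, 5.4]
grip_width: 0.0621
grip_force: 10.0
```

Request:
step_arm:
  plan:
    - [[0,0,0,0,0,0],[0,0,0,0,0,0],[0,0,-0.2,0,0,0],[0,0,-0.6,0,0,0],[0,0,-1.2,0,0,0],[0,0,-2.0,0,0,0],[0,0,-2.8,0,0,0],[0,0,-3.5,0,0,0]]
  grip: 0
  squeeze: 40

```text
time_s: 13.58
ee_pos: [0.4995, 0.0199, 0.1384]
eef_rot: [-3.142, -0.0, 0.479]
force: [0.4, 1.0, -1.9]
grip_width: 0.0618
grip_force: 40.0
```

The keys are gripped (62 mm) and the block is lifted. Before carrying it over, I check the gripper body's clearance to the blue binder.

```bash
python3 - <<'E'
from h import *
import json
print(onplane([[482,250],[482,160],[528,125],[545,240]],0,'top'),onplane([[482,250],[482,160],[528,125],[545,240]],.28,'top'))
om=json.load(open('mix.json'));print(onplane([[466,213],[600,0]],0,'wrist',om),onplane([[466,213],[600,0]],.25,'wrist',om))
c=np.array([.5483,-.1947]);X=np.array([np.cos(.48),np.sin(.48)]);Y=np.array([X[1],-X[0]])
for a in(1,-1): print(c+Y*.0885+a*X*.0375)
o=ctrl.get_obs();print(o['ee_pos'],o['qpos'],go([.5486,-.1945,.170],.48))
E
```

```text
[[ 0.5927 -0.3386  0.    ]
 [ 0.8638 -0.3564  0.    ]
 [ 0.9748 -0.5135  0.    ]
 [ 0.6178 -0.5383  0.    ]] [[ 0.5744 -0.2244  0.28  ]
 [ 0.7867 -0.2383  0.28  ]
 [ 0.8736 -0.3614  0.28  ]
 [ 0.594  -0.3808  0.28  ]]
[[ 0.5926 -0.3378  0.    ]
 [ 0.8476 -0.3461  0.    ]] [[ 0.5947 -0.2345  0.25  ]
 [ 0.7043 -0.2381  0.25  ]]
[ 0.6224 -0.2559]
[ 0.5559 -0.2905]
[0.4995 0.0199 0.1384] [-0.0335  0.2576  1.7397  0.0001  1.1443  1.0581] [-1.842, 7.096, -1.053, -0.0, -0.0, -0.009]
```

Clearance to the binder is about 45 mm, which is fine. I carry the block over, rising first.

Request:
step_arm:
  plan:
    - [[0,0.2,-0.7,0,0,0],[-0.2,0.9,-1.05,0,0,0],[-0.5,1.9,-1.05,0,0,0],[-0.8,3.0,-1.05,0,0,0],[-1.1,4.2,-1.05,0,0,0],[-1.4,5.4,-1.05,0,0,0],[-1.7,6.5,-1.05,0,0,0],[-1.84,7.1,-1.05,0,0,0]]

```text
time_s: 14.25
ee_pos: [0.5487, -0.1979, 0.1682]
eef_rot: [-3.141, 0.001, 0.477]
force: [0.1, 0.1, -2.5]
grip_width: 0.0618
grip_force: 40.0
```

Request:
step_arm:
  plan:
    - [[0,0,0,0,0,0],[0,0,0,0,0,0],[0,0,0,0,0,0]]

```text
time_s: 14.5
ee_pos: [0.5486, -0.194, 0.1682]
eef_rot: [-3.141, 0.0, 0.479]
force: [-0.3, -0.1, -2.7]
grip_width: 0.0619
grip_force: 40.0
```

```bash
python3 - <<'E'
from ov import *
o=ctrl.get_obs();print(o['ee_pos'],o['eef_rot'],o['force'],o['time_s'],go([.5486,-.1945,.170],.48))
im=np.ascontiguousarray(ctrl.camera('wrist')[:,:,::-1]);cv2.imwrite('pics/over.png',im)
x,y,w=.5483,-.1947,.48
f=3.3;lo=proj([x,y,.1],'wrist',o)[0].astype(int)-[120,110]
out,dr=row(x,y,w,o,im,'',lo,lo+[240,180],f)
for sx in(1,-1):
    for X in(.038,.043): dr([[sx*X,-.022,.108],[sx*X,.022,.108]],(255,0,255))
dr([[-.06,-.06,.0],[.06,-.06,.0],[.06,.06,.0],[-.06,.06,.0],[-.06,-.06,.0]],(0,255,255))
x,y,_=o['ee_pos'];w=o['eef_rot'][2];out2,dr2=row(x-.0003,y,w,o,im,'',lo,lo+[240,180],f);
z=o['ee_pos'][2]-.0325+.07;th=np.linspace(0,6.3,40)
def both(P,col):
    P=np.array(P)*1.;c,s=np.cos(w),np.sin(w);P=np.c_[x+c*P[:,0]-s*P[:,1],y+s*P[:,0]+c*P[:,1],P[:,2]]
    cv2.polylines(out,[((proj(P,'wrist',o)+.5-lo)*f).astype(int)[:,None]],False,col,1)
for cx,r in((0,.0085),(.0205,.0055)): both(np.c_[cx+r*np.cos(th),r*np.sin(th),0*th+z],(0,255,0))
both([[-.032,-.017,z],[.032,-.017,z],[.032,.017,z],[-.032,.017,z],[-.032,-.017,z]],(0,0,255))
cv2.imwrite('pics/overov.png',out)
E
```

```text
[ 0.5486 -0.194   0.1682] [-3.1408  0.0004  0.4793] [-0.3297 -0.0641 -2.7154] 14.5 [-0.009, 0.015, -0.06, -0.008, 0.004, -0.007]
```

View pics/overov.png

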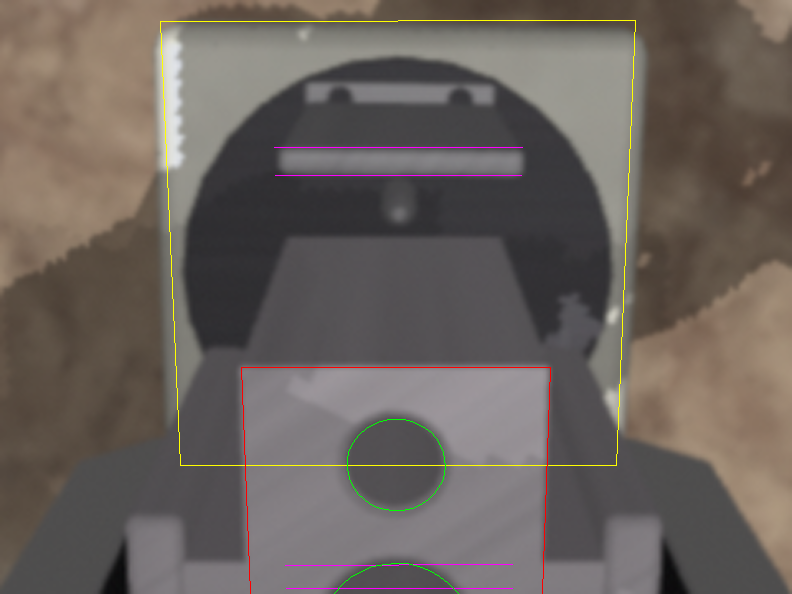

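The overlay is within about 0.3 mm both for the block in hand (bore at (397,465)) and for the +x wall. I make a tiny sideways correction and then lower in stages.

Request:
step_arm:
  plan:
    - [[-0.008,0.022,0.2,0,0,0],[-0.008,0.022,0.6,0,0,0],[-0.008,0.022,1.0,0,0,0],[-0.008,0.022,1.4,0,0,0],[-0.008,0.022,1.8,0,0,0],[-0.008,0.022,2.0,0,0,0],[-0.008,0.022,2.0,0,0,0],[-0.008,0.022,2.0,0,0,0]]

```text
time_s: 15.22
ee_pos: [0.549, -0.1953, 0.1081]
eef_rot: [-3.141, 0.0, 0.479]
force: [0.5, 0.1, -2.1]
grip_width: 0.0618
grip_force: 40.0
```

```bash
python3 - <<'E'
from h import *
o=ctrl.get_obs();print(o['ee_pos'],o['eef_rot'],o['force'],o['moment'],go([.5487,-.1947,.0585],.48))
E
```

```text
[ 0.549  -0.1953  0.1081] [-3.1412  0.0003  0.4791] [ 0.5176  0.0537 -2.1246] [ 0.0139 -0.0003 -0.0006] [0.001, -0.023, 1.653, -0.004, 0.003, -0.009]
```

Request:
step_arm:
  plan:
    - [[0,-0.01,0.1,0,0,0],[0,-0.01,0.2,0,0,0],[0,-0.01,0.3,0,0,0],[0,-0.01,0.4,0,0,0],[0,-0.01,0.5,0,0,0],[0,-0.01,0.5,0,0,0]]

```text
time_s: 15.72
ee_pos: [0.5486, -0.1949, 0.0926]
eef_rot: [-3.141, 0.001, 0.479]
force: [-0.3, 0.1, -2.2]
grip_width: 0.0616
grip_force: 40.0
```

No contact at 8 mm past the spindle tip, so the spindle is entering the bore. I continue past the pin tip (TCP about 0.0845).

Request:
step_arm:
  plan:
    - [[0,0,0.08,0,0,0],[0,0,0.16,0,0,0],[0,0,0.24,0,0,0],[0,0,0.32,0,0,0],[0,0,0.4,0,0,0],[0,0,0.48,0,0,0],[0,0,0.48,0,0,0]]

```text
time_s: 16.3
ee_pos: [0.5486, -0.195, 0.0783]
eef_rot: [-3.141, 0.001, 0.479]
force: [-0.3, -0.1, -3.2]
grip_width: 0.0618
grip_force: 40.0
```

The pin has entered with no side force. About 20 mm remains, and the last part goes gently.

Request:
step_arm:
  plan:
    - [[0,0,0.1,0,0,0],[0,0,0.2,0,0,0],[0,0,0.3,0,0,0],[0,0,0.4,0,0,0],[0,0,0.5,0,0,0],[0,0,0.56,0,0,0],[0,0,0.58,0,0,0],[0,0,0.58,0,0,0]]

```text
time_s: 16.97
ee_pos: [0.5488, -0.195, 0.0613]
eef_rot: [-3.141, 0.0, 0.479]
force: [-1.0, 0.1, -3.1]
grip_width: 0.0616
grip_force: 40.0
```

Request:
step_arm:
  plan:
    - [[0,0,0.02,0,0,0],[0,0,0.04,0,0,0],[0,0,0.06,0,0,0],[0,0,0.06,0,0,0]]

```text
time_s: 17.3
ee_pos: [0.5489, -0.1951, 0.0597]
eef_rot: [-3.142, 0.0, 0.479]
force: [0.3, 0.5, -3.0]
grip_width: 0.0618
grip_force: 40.0
```

Request:
step_arm:
  plan:
    - [[0,0,0.02,0,0,0],[0,0,0.04,0,0,0],[0,0,0.06,0,0,0],[0,0,0.08,0,0,0],[0,0,0.08,0,0,0]]

```text
time_s: 17.72
ee_pos: [0.5489, -0.1951, 0.0585]
eef_rot: [3.141, -0.0, 0.479]
force: [-6.4, 2.2, 11.0]
grip_width: 0.0615
grip_force: 40.0
```

Contact came exactly at the expected seated height (TCP 0.0585). I ease the load slightly and release.

Request:
step_arm:
  plan:
    - [[0,0,-0.02,0,0,0],[0,0,-0.02,0,0,0],[0,0,-0.02,0,0,0]]
  squeeze: 10

```text
time_s: 17.97
ee_pos: [0.549, -0.1951, 0.0585]
eef_rot: [3.141, -0.0, 0.479]
force: [-2.5, 1.1, 6.7]
grip_width: 0.0618
grip_force: 10.0
```

Request:
step_arm:
  plan:
    - [[0,0,0,0,0,0],[0,0,0,0,0,0],[0,0,0,0,0,0],[0,0,0,0,0,0],[0,0,0,0,0,0]]
  grip: 1

```text
time_s: 18.38
ee_pos: [0.5489, -0.1951, 0.0578]
eef_rot: [3.142, 0.0, 0.479]
force: [-0.5, 0.6, -0.8]
grip_width: 0.0916
grip_force: 0.0
```

Request:
step_arm:
  plan:
    - [[0,0,-0.3,0,0,0],[0,0,-1.0,0,0,0],[0,0,-1.9,0,0,0],[0,0,-2.8,0,0,0],[0,0,-3.7,0,0,0],[0,0,-4.6,0,0,0],[0,0,-5.3,0,0,0],[0,0,-5.3,0,0,0]]

```text
time_s: 19.05
ee_pos: [0.5501, -0.1956, 0.2224]
eef_rot: [3.136, -0.005, 0.479]
force: [-0.1, -0.5, 0.3]
grip_width: 0.0939
grip_force: 0.0
```

```bash
python3 - <<'E'
from ov import *
o=ctrl.get_obs();print(o['ee_pos'],o['force'],o['time_s'])
im=np.ascontiguousarray(ctrl.camera('wrist')[:,:,::-1])
x,y,w=.5485,-.1948,.48
f=3;lo=np.array([200,90]);out,dr=row(x,y,w,o,im,'',lo,lo+[240,200],f);z=.096
K=[[.032,.017],[.0085,.017],[.0085,.024],[.014,.024],[.014,.031],[-.014,.031],[-.014,.024],[-.0085,.024],[-.0085,.017],[-.032,.017]]
K=K+[[-a,-b] for a,b in K]+K[:1]
dr([k+[z] for k in K],(0,0,255))
for sx in(1,-1): dr([[sx*.038,-.022,.108],[sx*.038,.022,.108]],(255,0,255))
cv2.imwrite('pics/seat.png',out)
E
```

```text
[ 0.5501 -0.1956  0.2224] [-0.1139 -0.4713  0.3412] 19.05
```

View pics/seat.png

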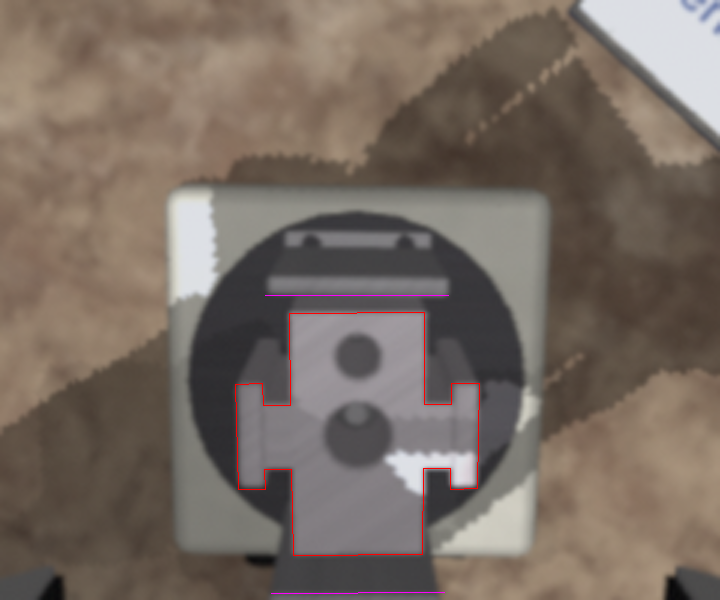

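The block is seated: its top outline matches the model at z = 96 mm, and the spindle shows in the axis bore at (357,412). I let the arm settle and hand in.

Request:
step_arm:
  plan:
    - [[0,0,0,0,0,0],[0,0,0,0,0,0],[0,0,0,0,0,0]]

```text
time_s: 19.35
ee_pos: [0.5485, -0.1949, 0.2158]
eef_rot: [-3.14, 0.001, 0.479]
force: [0.5, -0.0, -0.1]
grip_width: 0.0936
grip_force: 0.0
```

```bash
python3 -c "
from station import ctrl
print(ctrl.hand_in())"
```

```text
the job is handed in; nothing more can be done
None
```

The centre block was lifted out, stood on the worktop, re-gripped by its T-keys, seated fully on the mixer table over spindle and pin, and released; the job was handed in at about 19.4 s.

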